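# Find the sippy cup that still seals and pack it

## Robot

A 7-joint arm with a two-finger parallel gripper is mounted at the origin on the work surface. World frame = base frame: x ahead of the robot, y to its left, z up, the work surface at z = 0. Lengths are in mm, angles in rad, forces in N, time in s.
With the tool pointing down it reaches from about 425 to 1025 mm from the base axis. Payload 9.4 kg.
Tool frame: the origin (TCP) lies at the very end of the fingers, on their centre line; the grasp point (between the pads) lies 19 mm behind it (manip.pinch_z is the distance from the TCP to the grasp point, in mm); z points along the fingers, y is the line along which they close (so a half turn about z gives the same grasp; the last joint's range is limited). The gripper opens to 93 mm and grips with 3 to 60 N. Pads are 15 mm wide; open, the fingers measure 128 mm over their backs; the gripper's body (75 mm by 188 mm) begins 65 mm behind the grasp point.
Start: joints at [1.147, 0.599, -0.003, 1.599, 0.002, 0.943, -0.08], TCP at [246.41, -681.84, 218.618] pointing down, gripper open.
Joint ranges: [-2.57, 2.57], [-0.35, 1.97], [-1.29, 1.29], [0.11, 2.56], [-1.05, 4.19], [0.11, 1.86], [-2.63, 2.63]. Speed limits (rad/s): [2.22, 2.22, 3.01, 3.01, 3.14, 3.14, 3.14].

## Interface

Orientations are given as a unit quaternion [w, x, y, z].
In Python, from workcell import manip gives the robot as it stands. The module is installed in compiled form; this text tells all that it offers.
- The arm moves only by the shell command python3 -m crank 'ROWS' [FORCE]. ROWS is JSON, a list of rows, each an object with "slide": the shift along the tool's x, y, z in mm, a list of three; "yaw": the turn about the tool's z in degrees; "claw": the opening, from 0 (shut) to 1 (fully open). A call has 1 to 5 rows; each row shifts and turns the commanded pose from where the row before left it, along the tool's axes as they then stand; what a row does not reach is not made up. A row lasts 1/10 s, in which the tool goes at most 50 mm and 8.59 degrees, less where a joint would pass 70% of its speed; a pose out of reach is approached as far as the arm can. A call is refused whole if a number of a shift passes 50 or a number of a turn 8.59, either way. A call with a gripper value outside its range is refused whole. The fingers move at their own pace and stop on an object; FORCE is the grip in N (left out, the last holds). Time passes only in rows, so rows that do not move let the fingers close. It gives the time, the measured TCP pose, the force, the opening and the grip force at its end, in the units of the state.
- manip.get_obs(): the state, without advancing time (a new reading comes with each control period).
- manip.get_image(name): name is "side" or "top"; returns the picture (384x512x3 uint8, blue, green, red); there is no depth.
- manip.camera_model(name): a dict with "fx", "fy", "cx", "cy" (pixels), "rvec" (rotation vector, rad) and "tvec" (3), from world to camera coordinates, as OpenCV has them. Camera axes: x right, y down, z forward; pixel columns grow to the right and rows downward; lengths in mm; the calibration is good to about 2 mm. A picture is of the moment at which its call begins. camera_model takes no time and is no camera call.
- manip.hand_in(): hands the job in; it is judged then, once.
The state is a dict: "time_s": time; "joints": joint angles; "joint_velocities": joint speeds; "joint_efforts": joint torques, N m; "tool_pos": TCP position; "eef_rot": TCP orientation; "ft_force": force on the tool from outside, world axes, zero at the start; "torque": the same for the moment, N m; "width": opening from 0.0 (shut) to 1.0 (fully open); "grasp_force": force on a finger pad.
Only numpy, scipy, OpenCV 4.12 (cv2) and the standard library are available. Lean on these libraries where they do the work, as an engineer would, in place of code of your own. Each camera call takes 0.05 s, during which the arm holds its last target. There are 200 camera calls.

## Task

Find the one sippy cup on the turntable whose lid still seals: slowly and gently press the button in the middle of a lid until it snaps over and stays down by itself, and reject a button that still feels soft after sinking about 8 mm, without forcing it further. Then stand that cup, its button still down, upright inside the insulated cup carrier, lowering it gently until you feel it touch the ice brick before you let go. Leave the other two cups standing on the turntable with their buttons up, and everything else where it is.

Things in the scene. Friction and masses are not known exactly. Their poses are not given: they have to be found in the camera images.
- turntable: plastic turntable on an aluminium shelf (280 by 500 mm, long side near world y, top 48 mm above the worktop). Origin at the centre of its foot on the shelf, z up. Its tray, 280 mm across, turns lightly about the origin's z; the tray's floor, on which the cups stand, is 20 mm above the origin, its lip 30 mm.
- cup_1: purple sippy cup on the turntable, about 0.2 kg. Origin at the centre of its underside, z up. Tumbler 52 to 62 mm across; loop handles along +y and -y, 112 mm over both, 29 to 71 mm up. Grip it from above by the round screw-top lid, 64 mm across, 88 to 114 mm up. In the lid's middle a push button 30 mm across, its flat top 130 mm up. A folded spout, 7 mm high, lies near the lid's rim at +x.
- cup_2: teal sippy cup on the turntable, the same as cup_1 in shape, size, mass and axes. One of the three cups seals and two are worn; which one cannot be seen and changes from start to start. Colour means nothing.
- cup_3: red sippy cup on the turntable, the same as cup_1 in shape, size, mass and axes. Closed fingertips on the middle of the button are enough to press it; the lid round it is 16 mm lower than its top.
- seal_1 (a joint): travel of cup_1's push button, m: about 0.0005 up, grows as it is pressed straight down, 0.0145 at most.
- seal_2 (a joint): travel of cup_2's push button, as seal_1. A good lid's button pushes back about 1.3 N per mm up to 3.5 to 4 N, then about 4 mm down snaps over: the push back drops to nothing and it stays down by itself at about 6.7 mm. Beyond that a rubber seat pushes back about 1.3 N per mm, and it is hard from about 10 mm on.
- seal_3 (a joint): travel of cup_3's push button, as seal_1. A worn lid's button never snaps: it pushes back 1 N at first and 0.4 or 0.6 N per mm more, steadily (about 4 or 6 N at 8 mm), and comes up again when let go.
- carrier: insulated cup carrier: heavy square open-topped tub on the worktop left or right of the shelf; stays put. 150 mm outside (158 at the rim), 138 mm inside, rim 105 mm above the origin, which is the centre of its underside; z up. A flat ice brick covers its floor; the brick's top is 12 to 48 mm above the origin, unknown. A cup fits in at any yaw within 10 mm of the middle.
- straw_brush: straw brush lying on the turntable's tray between the cups, 190 mm long along its x, 12 mm thick; origin under its middle. Not to be disturbed.
- soap_bottle: tall plastic dish-soap bottle standing on a corner of the shelf, 54 mm across, 215 mm high, origin at the centre of its underside. Not to be disturbed.
- spice_jar: glass jar standing on the opposite corner of the shelf, 48 mm across, 85 mm high, origin at the centre of its underside. Not to be disturbed.
- milk_tin: tin can on the worktop, 96 mm across, 125 mm high, origin at the centre of its underside. Not to be disturbed.
- bowl: white bowl on the worktop, 124 mm across, 50 mm high, origin at the centre of its underside. Not to be disturbed.
- mug: white mug on the worktop, 76 mm across, 90 mm high, handle at its +y, origin at the centre of its underside. Not to be disturbed.
- spare_lid: spare screw-top lid lying on the worktop, 64 mm across, 24 mm high, origin at the centre of its underside. Not to be disturbed.
- canister: fixed steel food canister on the worktop on the other side of the shelf from the carrier, 128 mm across, 163 mm high with its knob, origin at the centre of its underside.
- tap: fixed kitchen tap at the sink's far edge, 185 mm high, its spout turned aside along +y (180 mm long, 165 mm high); origin at its foot.
There are look-alikes about, which are no part of the job. Leave any green look-alike of the cup_2 alone.

How it is judged (in metres and radians):
On the way:
1. the good lid's button has snapped over and stays down with nothing touching its cup, all three cups still standing on the turntable (((value of joint seal_1 above 0.0045 m and contact force between cup_1 and the fingers below 0.2 N) or (value of joint seal_2 above 0.0045 m and contact force between cup_2 and the fingers below 0.2 N) or (value of joint seal_3 above 0.0045 m and contact force between cup_3 and the fingers below 0.2 N)) and horizontal distance between each of cup_1, cup_2, cup_3 and turntable below 0.115 m and z of cup_1 in the frame of turntable between 0.01 and 0.035 m and angle between each of cup_1, cup_2, cup_3's own z axis and vertical below 0.12 rad and z of cup_2 in the frame of turntable between 0.01 and 0.035 m and z of cup_3 in the frame of turntable between 0.01 and 0.035 m), for 0.2 s.
At the end, for the whole second after the job is handed in: The cup whose button has snapped over (stays over 4.5 mm down) stands at rest, upright within 7 degrees, on the ice brick within 40 mm of the carrier's middle; the other two stand upright on the tray within 115 mm of its centre, their buttons up (under 2.5 mm down) (((value of joint seal_1 above 0.0045 m and horizontal distance between cup_1 and carrier below 0.04 m and z of cup_1 in the frame of carrier below 0.06 m and angle between each of cup_1, cup_2, cup_3's own z axis and vertical below 0.12 rad and linear speed of each of cup_1, cup_2, cup_3 below 0.02 m/s and horizontal distance between each of cup_2, cup_3 and turntable below 0.115 m and z of cup_2 in the frame of turntable between 0.01 and 0.035 m and value of joint each of seal_2, seal_3 below 0.0025 m and z of cup_3 in the frame of turntable between 0.01 and 0.035 m) or (value of joint seal_2 above 0.0045 m and horizontal distance between cup_2 and carrier below 0.04 m and z of cup_2 in the frame of carrier below 0.06 m and angle between each of cup_2, cup_1, cup_3's own z axis and vertical below 0.12 rad and linear speed of each of cup_2, cup_1, cup_3 below 0.02 m/s and horizontal distance between each of cup_1, cup_3 and turntable below 0.115 m and z of cup_1 in the frame of turntable between 0.01 and 0.035 m and value of joint each of seal_1, seal_3 below 0.0025 m and z of cup_3 in the frame of turntable between 0.01 and 0.035 m) or (value of joint seal_3 above 0.0045 m and horizontal distance between cup_3 and carrier below 0.04 m and z of cup_3 in the frame of carrier below 0.06 m and angle between each of cup_3, cup_1, cup_2's own z axis and vertical below 0.12 rad and linear speed of each of cup_3, cup_1, cup_2 below 0.02 m/s and horizontal distance between each of cup_1, cup_2 and turntable below 0.115 m and z of cup_1 in the frame of turntable between 0.01 and 0.035 m and value of joint each of seal_1, seal_2 below 0.0025 m and z of cup_2 in the frame of turntable between 0.01 and 0.035 m))); the robot touches nothing.
It fails at once if a button forced more than 12 mm down (value of joint any of seal_1, seal_2, seal_3 above 0.012 m).
It fails at once if a button jabbed (moving down faster than 100 mm/s in its first 3 mm) ((value of joint seal_1 between 0.001 and 0.003 m and velocity of joint seal_1 above 0.1 m/s) or (value of joint seal_2 between 0.001 and 0.003 m and velocity of joint seal_2 above 0.1 m/s) or (value of joint seal_3 between 0.001 and 0.003 m and velocity of joint seal_3 above 0.1 m/s)).
It fails at once if a cup pressed hard: more than 20 N onto the turntable or 30 N into the carrier (contact force between turntable and cup_1 above 20 N or contact force between turntable and cup_2 above 20 N or contact force between turntable and cup_3 above 20 N or contact force between carrier and cup_1 above 30 N or contact force between carrier and cup_2 above 30 N or contact force between carrier and cup_3 above 30 N).
It fails at once if a cup tipped by more than 23 degrees, or dropped into the carrier (over 0.4 m/s inside it) (angle between any of cup_1, cup_2, cup_3's own z axis and vertical above 0.4 rad or (horizontal distance between cup_1 and carrier below 0.06 m and z of cup_1 in the frame of carrier below 0.1 m and linear speed of cup_1 above 0.4 m/s) or (horizontal distance between cup_2 and carrier below 0.06 m and z of cup_2 in the frame of carrier below 0.1 m and linear speed of cup_2 above 0.4 m/s) or (horizontal distance between cup_3 and carrier below 0.06 m and z of cup_3 in the frame of carrier below 0.1 m and linear speed of cup_3 above 0.4 m/s)).
It fails at once if a bystander disturbed (moved more than 30 mm; 50 mm for the straw brush) (distance of straw_brush from where it was at the start of the episode above 0.05 m or distance of any of soap_bottle, spice_jar, milk_tin, bowl, mug, spare_lid from where it was at the start of the episode above 0.03 m).
It also fails if it takes over 72 s, if anything falls off the work surface, if the arm or the gripper's body presses on something with over 40 N, if the wrist force passes 120 N, or if a joint passes its speed limit or range.

## Working session

There is one attempt and no reset: what is moved stays moved. The work goes in short steps, Python scripts to look and compute and a shell command to move; the robot and the scene stay as the last step left them, time stands still between calls to the robot, and variables do not carry over. Pictures are saved under pics/ and viewed, at most 10 in all, crops included, and the job is handed in when it is done.

```bash
mkdir -p pics
cat > h.py <<'E'
import numpy as np, cv2
from workcell import manip
def cam(n):
    m=manip.camera_model(n);R=cv2.Rodrigues(np.array(m['rvec'],float))[0]
    K=np.array([[m['fx'],0,m['cx']],[0,m['fy'],m['cy']],[0,0,1]]);return K,R,np.array(m['tvec'],float).ravel()
def ray(n,u,v,z):
    K,R,t=cam(n);c=-R.T@t;d=R.T@np.linalg.inv(K)@[u,v,1];return c+d*(z-c[2])/d[2]
def proj(n,p):
    K,R,t=cam(n);q=K@(R@np.array(p,float)+t);return q[:2]/q[2]
E
python3 - <<'E'
from h import *
for n in('top','side'):
    im=manip.get_image(n);cv2.imwrite(f'pics/{n}0.png',im);K,R,t=cam(n);print(n,K[0,0],-R.T@t,R[2])
o=manip.get_obs();print(o)
E
```

```text
top 393.7632933114577 [ 390.7777884    20.12409216 1177.55157828] [ 0.1284114   0.01181777 -0.99165057]
side 464.07241453130314 [-760.12646589   19.36799019 1160.22386572] [ 0.77270429  0.00690304 -0.63472863]
{'time_s': 0.1, 'joints': array([ 1.1472832 ,  0.60009286, -0.00256686,  1.60002497,  0.00180759,
        0.94287657, -0.07982493]), 'joint_velocities': array([ 0.00191084, -0.00076504, -0.00073463, -0.00136596, -0.0005843 ,
        0.00135228,  0.00065653]), 'joint_efforts': array([ 5.14804269e-03, -7.66568542e+01,  1.50227711e+00, -2.52942109e+01,
       -5.23322204e-02,  1.36104994e-02,  2.53559188e-05]), 'tool_pos': array([ 246.28670364, -681.43947514,  217.82037831]), 'eef_rot': array([-6.75931903e-04,  9.84997527e-01,  1.72567038e-01, -1.81011976e-04]), 'ft_force': array([ 0.34082579, -0.1274577 , -0.87368924]), 'torque': array([ 0.02935421, -0.03798489,  0.03669542]), 'grasp_force': 0.0, 'width': 0.9969284917246516}
```

View pics/top0.png

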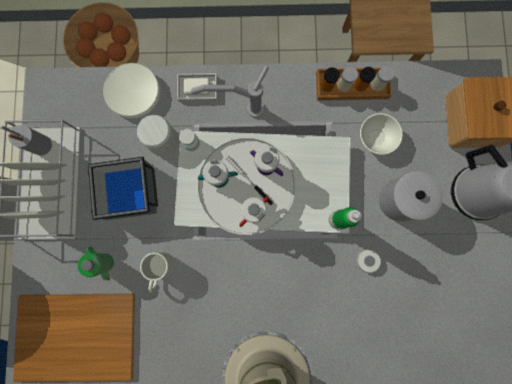

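View pics/side0.png

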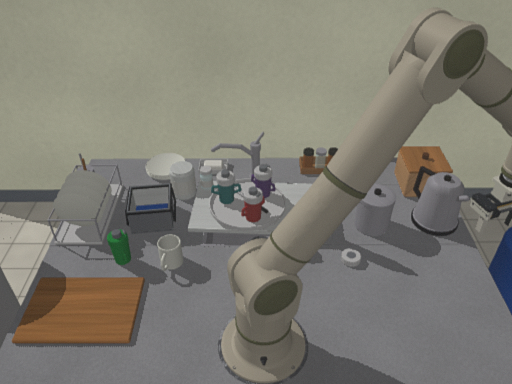

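Top view shows the teal (217,172), purple (266,159) and red (254,209) cups, with the carrier at about (122,188). I'll enlarge a crop to get the buttons.

Run:
```python
from h import *
im=cv2.imread('pics/top0.png')
c=cv2.resize(im[125:240,80:310],None,fx=3.45,fy=3.45,interpolation=cv2.INTER_CUBIC);cv2.imwrite('pics/c0.png',c)
g=cv2.cvtColor(im,cv2.COLOR_BGR2HSV)
for n,lo,hi in(('purple',(125,90,30),(155,255,255)),('teal',(82,100,40),(98,255,255)),('red',(172,120,40),(180,255,255)),('blue',(105,150,60),(122,255,255))):
    m=cv2.inRange(g,lo,hi);m[:125]=0;m[240:]=0;k,l,s,cc=cv2.connectedComponentsWithStats(m)
    for i in range(1,k):
        if s[i,4]>6: print(n,s[i],cc[i].round(1))
```

```text
purple [251 151   4   4  10] [252.7 152.3]
purple [275 168   8   7  27] [278.4 171.2]
purple [261 172  10   3  15] [265.6 173.1]
teal [229 172   8   5  26] [232.  173.7]
teal [198 175   5   5  20] [200.4 177.1]
teal [217 180  11   7  16] [222.6 184. ]
blue [ 105  169   40   44 1445] [124.2 190.6]
```

View pics/c0.png

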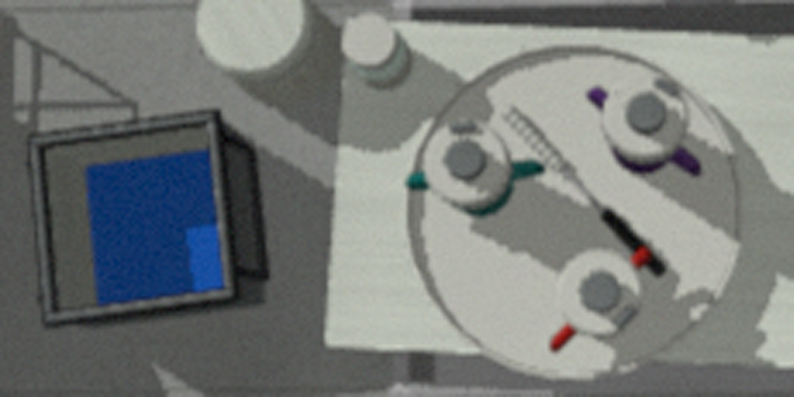

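Run:
```python
from h import *
f=lambda x,y:((x+.5)/3.45-.5+80,(y+.5)/3.45-.5+125)
for n,p in(('teal',(466,159)),('purple',(646,114)),('red',(600,291))): print(n,ray('top',*f(*p),198).round(1))
C=np.array([ray('top',*f(*p),105)[:2] for p in((32,138),(218,113),(235,295),(45,322))]);print('carrier',C.round(),C.mean(0),np.degrees(np.arctan2(*(C[0]-C[1]))),np.linalg.norm(C[0]-C[1]))
print('tray',ray('top',*f(573,212),78).round())
for n,uv,z in(('soap',(344,217),150),('jar',(188,138),133),('tin',(153,131),125),('spout',(228,88),165)): print(n,ray('top',*uv,z).round())
from scipy.spatial.transform import Rotation as Ro
o=manip.get_obs();print(Ro.from_quat(o['eef_rot'][[1,2,3,0]]).as_matrix().round(3))
```

```text
teal [563.  124.8 198. ]
purple [594.2  -7.6 198. ]
red [464.6  28.2 198. ]
carrier [[603. 485.]
 [621. 335.]
 [473. 319.]
 [454. 469.]] [537.62004159 402.0814662 ] -6.771939488080926 151.3178131465448
tray [539.  50.  78.]
soap [ 444. -206.  150.]
jar [666. 204. 133.]
tin [690. 303. 125.]
spout [793.  92. 165.]
[[ 0.94   0.34  -0.001]
 [ 0.34  -0.94   0.001]
 [-0.    -0.001 -1.   ]]
```

```bash
python3 -m crank '[{"slide":[0,0,-50],"yaw":6.6,"claw":0},{"slide":[0,0,-50],"yaw":6.6,"claw":0},{"slide":[0,0,-10],"yaw":6.7,"claw":0},{"slide":[20,-40,0],"yaw":0,"claw":0},{"slide":[20,-40,0],"yaw":0,"claw":0}]'; python3 -m crank '[{"slide":[20,-40,0],"yaw":0,"claw":0},{"slide":[20,-40,0],"yaw":0,"claw":0},{"slide":[20,-40,0],"yaw":0,"claw":0},{"slide":[20,-40,0],"yaw":0,"claw":0},{"slide":[20,-40,0],"yaw":0,"claw":0}]'
```

```text
time_s: 0.6
tool_pos: [286.0, -601.4, 328.4]
eef_rot: [0.0, 1.0, -0.002, -0.0]
ft_force: [1.6, -0.4, 0.3]
width: 0.618
grasp_force: 0.0
time_s: 1.1
tool_pos: [387.0, -400.0, 328.4]
eef_rot: [-0.0, 1.0, -0.0, -0.0]
ft_force: [1.7, -0.6, 0.4]
width: 0.19
grasp_force: 0.0
```

```bash
python3 -m crank '[{"slide":[21,-40,0],"yaw":0,"claw":0},{"slide":[21,-40,0],"yaw":0,"claw":0},{"slide":[21,-40,0],"yaw":0,"claw":0},{"slide":[21,-40,0],"yaw":0,"claw":0},{"slide":[21,-40,0],"yaw":0,"claw":0}]'; python3 -m crank '[{"slide":[21,-40,0],"yaw":0,"claw":0},{"slide":[21,-40,30],"yaw":0,"claw":0},{"slide":[21,-40,30],"yaw":0,"claw":0},{"slide":[20,-36,30],"yaw":0,"claw":0},{"slide":[20,-36,15],"yaw":0,"claw":0}]'
```

```text
time_s: 1.6
tool_pos: [492.0, -200.2, 328.5]
eef_rot: [0.0, 1.0, -0.0, -0.0]
ft_force: [0.9, -0.8, 0.4]
width: 0.003
grasp_force: 0.0
time_s: 2.1
tool_pos: [590.4, -15.6, 226.3]
eef_rot: [0.0, 1.0, -0.0, -0.002]
ft_force: [0.4, -0.9, 0.3]
width: 0.006
grasp_force: 0.0
```

```bash
python3 -m crank '[{"slide":[2,-4,8],"yaw":0,"claw":0},{"slide":[0,0,8],"yaw":0,"claw":0},{"slide":[0,0,0],"yaw":0,"claw":0},{"slide":[0,0,0],"yaw":0,"claw":0}]'
python3 - <<'E'
from h import *
im=manip.get_image('side')
cv2.imwrite('pics/s1.png',cv2.resize(im[140:240,180:310],None,fx=6,fy=6,interpolation=cv2.INTER_CUBIC))
o=manip.get_obs();print(o['tool_pos'],o['ft_force'])
for p in([594.2,-7.6,198],[563,124.8,198],[464.6,28.2,198],o['tool_pos']): print((proj('side',p)-[180,140])*6+2.5)
E
```

```text
time_s: 2.5
tool_pos: [592.6, -14.7, 213.2]
eef_rot: [0.0, 1.0, -0.001, -0.0]
ft_force: [0.1, -0.8, 0.1]
width: 0.005
grasp_force: 0.0
[592.9062355  -14.64038835 213.55326647] [-0.35527615 -0.07272263  0.82061514]
[496.03004762 159.83711183]
[271.15084324 191.67071888]
[435.43116549 294.64856465]
[508.16287639 139.55659547]
```

View pics/s1.png

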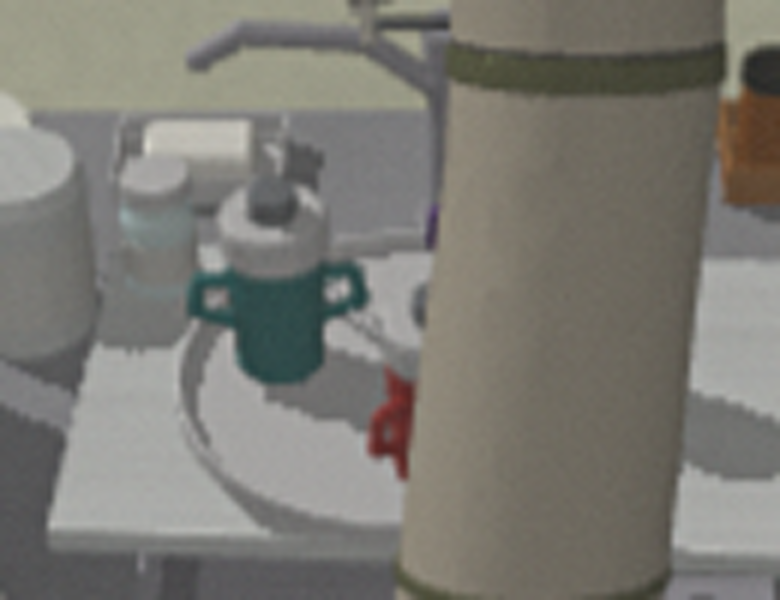

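The side crop shows the teal button where predicted, at about (271,188) against (271,192), but the arm hides purple. So the calibration holds, and I'll press purple first.

```bash
python3 -m crank '[{"slide":[1,-7,4],"yaw":0,"claw":0},{"slide":[0,0,3],"yaw":0,"claw":0},{"slide":[0,0,3],"yaw":0,"claw":0},{"slide":[0,0,0],"yaw":0,"claw":0},{"slide":[0,0,0],"yaw":0,"claw":0}]';for i in 1; do python3 -m crank '[{"slide":[0,0,1],"yaw":0,"claw":0},{"slide":[0,0,1],"yaw":0,"claw":0},{"slide":[0,0,1],"yaw":0,"claw":0},{"slide":[0,0,0],"yaw":0,"claw":0}]'; done;  python3 -m crank '[{"slide":[0,0,1],"yaw":0,"claw":0},{"slide":[0,0,1],"yaw":0,"claw":0},{"slide":[0,0,0],"yaw":0,"claw":0}]'
```

```text
time_s: 3.05
tool_pos: [594.0, -6.1, 202.7]
eef_rot: [0.0, 1.0, -0.0, -0.0]
ft_force: [0.1, 0.1, 0.3]
width: 0.003
grasp_force: 0.0
time_s: 3.45
tool_pos: [594.0, -5.9, 199.6]
eef_rot: [0.0, 1.0, -0.0, -0.0]
ft_force: [0.2, -0.2, -0.6]
width: 0.008
grasp_force: 0.0
time_s: 3.75
tool_pos: [594.2, -5.9, 197.8]
eef_rot: [0.0, 1.0, -0.0, 0.0]
ft_force: [-0.5, -0.5, 0.6]
width: 0.005
grasp_force: 0.3
```

```bash
python3 -m crank '[{"slide":[0,0,1],"yaw":0,"claw":0},{"slide":[0,0,0],"yaw":0,"claw":0},{"slide":[0,0,0],"yaw":0,"claw":0}]'|grep -E 'pos|ft';python3 -m crank '[{"slide":[0,0,1],"yaw":0,"claw":0},{"slide":[0,0,0],"yaw":0,"claw":0},{"slide":[0,0,0],"yaw":0,"claw":0}]'|grep -E 'pos|ft';python3 -m crank '[{"slide":[0,0,1],"yaw":0,"claw":0},{"slide":[0,0,0],"yaw":0,"claw":0},{"slide":[0,0,0],"yaw":0,"claw":0}]'|grep -E 'pos|ft'
```

```text
tool_pos: [594.1, -5.9, 196.9]
ft_force: [-0.4, 0.5, 0.4]
tool_pos: [594.1, -5.9, 195.9]
ft_force: [-0.5, 0.3, 0.4]
tool_pos: [594.1, -5.9, 194.8]
ft_force: [1.1, 0.4, 1.6]
```

```bash
for k in 1; do python3 -m crank '[{"slide":[0,0,1],"yaw":0,"claw":0},{"slide":[0,0,0],"yaw":0,"claw":0},{"slide":[0,0,0],"yaw":0,"claw":0}]'|grep -E 'pos|ft';python3 -m crank '[{"slide":[0,0,1],"yaw":0,"claw":0},{"slide":[0,0,0],"yaw":0,"claw":0},{"slide":[0,0,0],"yaw":0,"claw":0}]'|grep -E 'pos|ft';python3 -m crank '[{"slide":[0,0,1],"yaw":0,"claw":0},{"slide":[0,0,0],"yaw":0,"claw":0},{"slide":[0,0,0],"yaw":0,"claw":0}]'|grep -E 'pos|ft'; done
```

```text
tool_pos: [594.2, -5.9, 193.8]
ft_force: [-0.6, 0.0, 2.7]
tool_pos: [594.1, -5.9, 192.8]
ft_force: [-0.3, -0.1, 3.3]
tool_pos: [594.1, -5.9, 191.9]
ft_force: [-0.7, 0.4, 3.4]
```

```bash
for k in 1; do python3 -m crank '[{"slide":[0,0,1],"yaw":0,"claw":0},{"slide":[0,0,0],"yaw":0,"claw":0},{"slide":[0,0,0],"yaw":0,"claw":0}]'|grep -E 'pos|ft';python3 -m crank '[{"slide":[0,0,1],"yaw":0,"claw":0},{"slide":[0,0,0],"yaw":0,"claw":0},{"slide":[0,0,0],"yaw":0,"claw":0}]'|grep -E 'pos|ft'; done
```

```text
tool_pos: [594.1, -5.9, 190.8]
ft_force: [0.8, 0.5, 3.1]
tool_pos: [594.1, -5.9, 189.8]
ft_force: [0.6, -0.2, 3.1]
```

```bash
python3 -m crank '[{"slide":[0,0,1],"yaw":0,"claw":0},{"slide":[0,0,0],"yaw":0,"claw":0},{"slide":[0,0,0],"yaw":0,"claw":0}]'|grep -E 'pos|ft';python3 -m crank '[{"slide":[0,0,0.5],"yaw":0,"claw":0},{"slide":[0,0,0],"yaw":0,"claw":0},{"slide":[0,0,0],"yaw":0,"claw":0}]'|grep -E 'pos|ft'
```

```text
tool_pos: [594.1, -5.9, 188.8]
ft_force: [0.3, 0.8, 3.9]
tool_pos: [594.2, -5.9, 188.4]
ft_force: [-1.1, 0.3, 3.7]
```

Purple climbs steadily to about 3.8 N at ~7.5 mm with no snap, so it's worn. On to teal.

```bash
python3 -m crank '[{"slide":[0,0,-6],"yaw":0,"claw":0},{"slide":[0,0,-20],"yaw":0,"claw":0},{"slide":[-6,-26,-10],"yaw":0,"claw":0},{"slide":[-8,-35,0],"yaw":0,"claw":0},{"slide":[-8,-35,0],"yaw":0,"claw":0}]'>/dev/null;python3 -m crank '[{"slide":[-6,-26,0],"yaw":0,"claw":0},{"slide":[-3,-8,10],"yaw":0,"claw":0},{"slide":[0,0,10],"yaw":0,"claw":0},{"slide":[0,0,3],"yaw":0,"claw":0},{"slide":[0,0,0],"yaw":0,"claw":0}]';python3 -m crank '[{"slide":[0,0,0],"yaw":0,"claw":0},{"slide":[0,0,0],"yaw":0,"claw":0}]'
```

```text
time_s: 7.75
tool_pos: [563.0, 122.1, 200.2]
eef_rot: [0.001, 1.0, -0.001, -0.001]
ft_force: [-0.1, -0.8, 0.4]
width: 0.006
grasp_force: 0.0
time_s: 7.95
tool_pos: [563.6, 123.2, 201.5]
eef_rot: [0.0, 1.0, -0.001, 0.0]
ft_force: [-0.3, 0.3, 0.3]
width: 0.005
grasp_force: 0.0
```

```bash
python3 -m crank '[{"slide":[0,-1,1],"yaw":0,"claw":0},{"slide":[0,0,1],"yaw":0,"claw":0},{"slide":[0,0,1],"yaw":0,"claw":0},{"slide":[0,0,1],"yaw":0,"claw":0},{"slide":[0,0,0],"yaw":0,"claw":0}]'|grep -E 'pos|ft';python3 -m crank '[{"slide":[0,0,1],"yaw":0,"claw":0},{"slide":[0,0,1],"yaw":0,"claw":0},{"slide":[0,0,0],"yaw":0,"claw":0}]'|grep -E 'pos|ft';python3 -m crank '[{"slide":[0,0,1],"yaw":0,"claw":0},{"slide":[0,0,0],"yaw":0,"claw":0},{"slide":[0,0,0],"yaw":0,"claw":0}]'|grep -E 'pos|ft'; python3 -m crank '[{"slide":[0,0,1],"yaw":0,"claw":0},{"slide":[0,0,0],"yaw":0,"claw":0},{"slide":[0,0,0],"yaw":0,"claw":0}]'|grep -E 'pos|ft'
```

```text
tool_pos: [563.2, 125.1, 197.3]
ft_force: [-0.1, -0.2, 0.2]
tool_pos: [563.2, 125.1, 195.4]
ft_force: [-0.6, -0.6, 3.4]
tool_pos: [563.2, 125.1, 194.4]
ft_force: [-0.2, 0.1, 2.2]
tool_pos: [563.0, 125.0, 193.0]
ft_force: [0.2, 0.0, -0.0]
```

```bash
python3 -m crank '[{"slide":[0,0,1],"yaw":0,"claw":0},{"slide":[0,0,0],"yaw":0,"claw":0},{"slide":[0,0,0],"yaw":0,"claw":0}]'|grep -E 'pos|ft'; python3 -m crank '[{"slide":[0,0,1],"yaw":0,"claw":0},{"slide":[0,0,0],"yaw":0,"claw":0},{"slide":[0,0,0],"yaw":0,"claw":0}]'|grep -E 'pos|ft';python3 -m crank '[{"slide":[0,0,1],"yaw":0,"claw":0},{"slide":[0,0,0],"yaw":0,"claw":0},{"slide":[0,0,0],"yaw":0,"claw":0}]'|grep -E 'pos|ft'
```

```text
tool_pos: [563.1, 125.1, 192.2]
ft_force: [-0.1, 0.1, 0.7]
tool_pos: [563.3, 125.1, 191.4]
ft_force: [-0.1, -0.6, 0.2]
tool_pos: [563.3, 125.1, 190.4]
ft_force: [0.7, 0.1, 2.3]
```

Teal snapped: the force fell from 3.4 to 0 N, and the seat was felt about 6 mm down. I'll back off, open, and descend around the lid.

```bash
python3 -m crank '[{"slide":[0,0,-10],"yaw":0,"claw":0},{"slide":[0,0,-30],"yaw":0,"claw":0},{"slide":[0,0,-30],"yaw":0,"claw":1},{"slide":[0,0,0],"yaw":0,"claw":1},{"slide":[0,0,0],"yaw":0,"claw":1}]'>/dev/null; python3 -m crank '[{"slide":[0,0,0],"yaw":0,"claw":1},{"slide":[0,0,0],"yaw":0,"claw":1},{"slide":[0,0,0],"yaw":0,"claw":1},{"slide":[0,0,0],"yaw":0,"claw":1},{"slide":[0,0,0],"yaw":0,"claw":1}]'
python3 - <<'E'
from h import *
im=manip.get_image('side')
cv2.imwrite('pics/s2.png',cv2.resize(im[130:230,120:250],None,fx=6,fy=6,interpolation=cv2.INTER_CUBIC))
E
```

```text
time_s: 11.25
tool_pos: [563.1, 125.1, 260.0]
eef_rot: [0.0, 1.0, -0.0, -0.0]
ft_force: [-0.5, 0.8, 0.6]
width: 0.645
grasp_force: 0.0
```

View pics/s2.png

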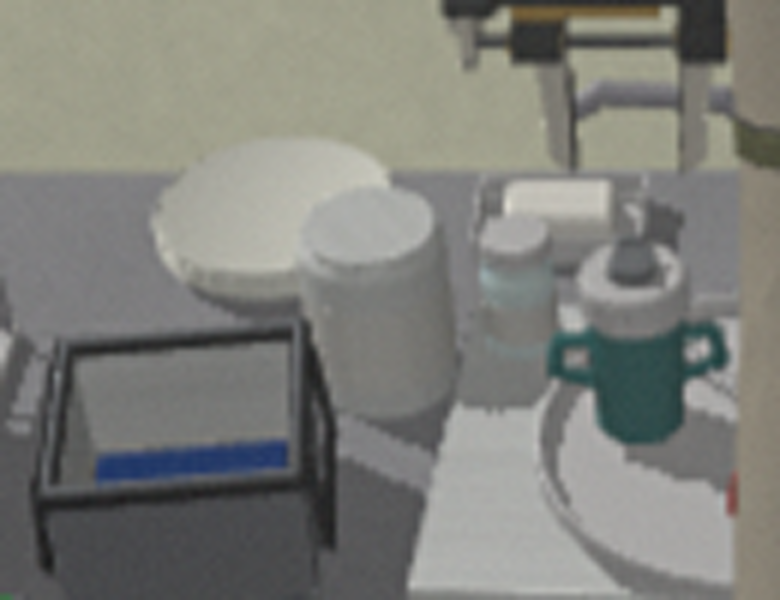

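Side view: the teal button is down (634,258), the cup still stands, and the open fingers straddle it (565–690). Descending to grip.

```bash
python3 -m crank '[{"slide":[0,0,0],"yaw":0,"claw":1},{"slide":[0,0,0],"yaw":0,"claw":1},{"slide":[0,0,10],"yaw":0,"claw":1},{"slide":[0,0,15],"yaw":0,"claw":1},{"slide":[0,0,20],"yaw":0,"claw":1}]'; python3 -m crank '[{"slide":[0,0,20],"yaw":0,"claw":1},{"slide":[0,0,20],"yaw":0,"claw":1},{"slide":[0,0,15],"yaw":0,"claw":1},{"slide":[0,0,8],"yaw":0,"claw":1},{"slide":[0,0,0],"yaw":0,"claw":1}]';python3 - <<'E'
from h import *
f=lambda x,y:((x+.5)/6-.5+120,(y+.5)/6-.5+130)
print([ray('side',*f(*p),105)[:2].round() for p in((60,337),(306,322),(36,495))])
E
```

```text
time_s: 11.8
tool_pos: [563.5, 125.2, 214.9]
eef_rot: [-0.0, 1.0, -0.0, 0.001]
ft_force: [-0.4, -1.4, -0.8]
width: 0.998
grasp_force: 0.0
time_s: 12.3
tool_pos: [562.5, 124.9, 151.0]
eef_rot: [0.0, 1.0, -0.0, -0.001]
ft_force: [-0.6, 0.3, -0.3]
width: 1.001
grasp_force: 0.0
[array([604., 485.]), array([618., 334.]), array([454., 468.])]
```

```bash
python3 -m crank '[{"slide":[0,0,0],"yaw":0,"claw":0.4},{"slide":[0,0,0],"yaw":0,"claw":0.4},{"slide":[0,0,0],"yaw":0,"claw":0.4},{"slide":[0,0,0],"yaw":0,"claw":0.4},{"slide":[0,0,0],"yaw":0,"claw":0.4}]' 18; python3 -m crank '[{"slide":[0,0,0],"yaw":0,"claw":0.4},{"slide":[0,0,0],"yaw":0,"claw":0.4},{"slide":[0,0,-5],"yaw":0,"claw":0.4},{"slide":[0,0,-5],"yaw":0,"claw":0.4},{"slide":[0,0,0],"yaw":0,"claw":0.4}]' 18
```

```text
time_s: 12.8
tool_pos: [563.5, 125.3, 152.8]
eef_rot: [-0.0, 1.0, -0.0, 0.0]
ft_force: [0.0, 0.4, 2.8]
width: 0.692
grasp_force: 18.0
time_s: 13.3
tool_pos: [563.2, 125.0, 162.8]
eef_rot: [-0.0, 1.0, -0.0, 0.0]
ft_force: [-1.0, 0.5, -1.0]
width: 0.697
grasp_force: 18.0
```

```bash
python3 -m crank '[{"slide":[0,0,-15],"yaw":0,"claw":0.4},{"slide":[0,0,-30],"yaw":0,"claw":0.4},{"slide":[0,0,-30],"yaw":0,"claw":0.4},{"slide":[0,0,-20],"yaw":0,"claw":0.4},{"slide":[-1,-10,-5],"yaw":0,"claw":0.4}]'; python3 -m crank '[{"slide":[-2,-25,0],"yaw":0,"claw":0.4},{"slide":[-3,-35,0],"yaw":0,"claw":0.4},{"slide":[-3,-35,0],"yaw":0,"claw":0.4},{"slide":[-3,-35,0],"yaw":0,"claw":0.4},{"slide":[-3,-35,0],"yaw":0,"claw":0.4}]'; python3 -m crank '[{"slide":[-3,-35,0],"yaw":0,"claw":0.4},{"slide":[-3,-30,0],"yaw":0,"claw":0.4},{"slide":[-2,-20,0],"yaw":0,"claw":0.4},{"slide":[-1,-10,0],"yaw":0,"claw":0.4},{"slide":[0,0,0],"yaw":0,"claw":0.4}]'
```

```text
time_s: 13.8
tool_pos: [563.1, 134.1, 264.4]
eef_rot: [-0.0, 1.0, -0.001, 0.002]
ft_force: [0.1, -0.6, -2.3]
width: 0.695
grasp_force: 18.0
time_s: 14.3
tool_pos: [547.1, 302.0, 260.9]
eef_rot: [0.0, 1.0, -0.0, -0.001]
ft_force: [1.2, -0.1, -1.9]
width: 0.694
grasp_force: 18.0
time_s: 14.8
tool_pos: [538.6, 396.0, 261.5]
eef_rot: [0.0, 1.0, 0.001, -0.0]
ft_force: [-0.5, -0.0, -1.7]
width: 0.693
grasp_force: 18.0
```

```bash
python3 -m crank '[{"slide":[0,0,0],"yaw":0,"claw":0.4},{"slide":[0,0,0],"yaw":0,"claw":0.4},{"slide":[0,0,0],"yaw":0,"claw":0.4}]'
python3 - <<'E'
from h import *
im=manip.get_image('side')
cv2.imwrite('pics/s3.png',cv2.resize(im[110:250,90:250],None,fx=4,fy=4,interpolation=cv2.INTER_CUBIC))
E
```

```text
time_s: 15.1
tool_pos: [539.9, 393.6, 262.5]
eef_rot: [0.0, 1.0, -0.001, 0.0]
ft_force: [1.0, -0.5, -2.5]
width: 0.695
grasp_force: 18.0
```

View pics/s3.png

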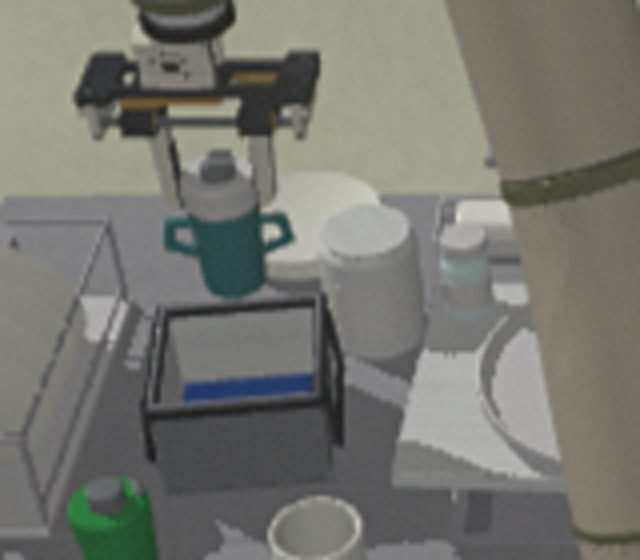

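The cup hangs upright at (230,240), just above the carrier. Centering it and lowering.

```bash
python3 -m crank '[{"slide":[-2,-8.5,0],"yaw":0,"claw":0.4},{"slide":[0,0,15],"yaw":0,"claw":0.4},{"slide":[0,0,20],"yaw":0,"claw":0.4},{"slide":[0,0,15],"yaw":0,"claw":0.4},{"slide":[0,0,0],"yaw":0,"claw":0.4}]'; python3 -m crank '[{"slide":[0,0,15],"yaw":0,"claw":0.4},{"slide":[0,0,20],"yaw":0,"claw":0.4},{"slide":[0,0,20],"yaw":0,"claw":0.4},{"slide":[0,0,10],"yaw":0,"claw":0.4},{"slide":[0,0,0],"yaw":0,"claw":0.4}]'
```

```text
time_s: 15.65
tool_pos: [536.0, 402.7, 209.2]
eef_rot: [0.002, 1.0, -0.0, -0.002]
ft_force: [-0.5, -1.5, -2.3]
width: 0.693
grasp_force: 18.0
time_s: 16.15
tool_pos: [536.8, 403.2, 145.9]
eef_rot: [0.001, 1.0, -0.0, -0.001]
ft_force: [0.1, -0.4, -1.9]
width: 0.692
grasp_force: 18.0
```

```bash
python3 -m crank '[{"slide":[0,0,2],"yaw":0,"claw":0.4},{"slide":[0,0,2],"yaw":0,"claw":0.4},{"slide":[0,0,2],"yaw":0,"claw":0.4},{"slide":[0,0,0],"yaw":0,"claw":0.4}]'|grep -E 'pos|ft';  python3 -m crank '[{"slide":[0,0,2],"yaw":0,"claw":0.4},{"slide":[0,0,2],"yaw":0,"claw":0.4},{"slide":[0,0,0],"yaw":0,"claw":0.4}]'|grep -E 'pos|ft'; python3 -m crank '[{"slide":[0,0,1.5],"yaw":0,"claw":0.4},{"slide":[0,0,1.5],"yaw":0,"claw":0.4},{"slide":[0,0,0],"yaw":0,"claw":0.4}]'|grep -E 'pos|ft'
```

```text
tool_pos: [537.4, 403.6, 141.6]
ft_force: [0.9, -0.1, -1.6]
tool_pos: [537.1, 403.5, 137.1]
ft_force: [-1.1, -0.2, -1.8]
tool_pos: [537.2, 403.5, 134.1]
ft_force: [-0.1, -0.5, -2.2]
```

```bash
python3 -m crank '[{"slide":[0,0,1.5],"yaw":0,"claw":0.4},{"slide":[0,0,1.5],"yaw":0,"claw":0.4},{"slide":[0,0,0],"yaw":0,"claw":0.4}]'|grep -E 'pos|ft';  python3 -m crank '[{"slide":[0,0,1.5],"yaw":0,"claw":0.4},{"slide":[0,0,1.5],"yaw":0,"claw":0.4},{"slide":[0,0,0],"yaw":0,"claw":0.4}]'|grep -E 'pos|ft'
```

```text
tool_pos: [537.2, 403.5, 131.1]
ft_force: [0.4, 0.2, -2.8]
tool_pos: [537.1, 403.5, 128.0]
ft_force: [-0.4, -0.5, -2.7]
```

```bash
python3 -m crank '[{"slide":[0,0,1.5],"yaw":0,"claw":0.4},{"slide":[0,0,1.5],"yaw":0,"claw":0.4},{"slide":[0,0,0],"yaw":0,"claw":0.4}]'|grep -E 'pos|ft'
```

```text
tool_pos: [537.2, 403.5, 125.1]
ft_force: [-0.2, -0.3, -2.2]
```

```bash
python3 -m crank '[{"slide":[0,0,1],"yaw":0,"claw":0.4},{"slide":[0,0,1],"yaw":0,"claw":0.4},{"slide":[0,0,0],"yaw":0,"claw":0.4}]' 9|grep -E 'pos|ft'; python3 -m crank '[{"slide":[0,0,1],"yaw":0,"claw":0.4},{"slide":[0,0,1],"yaw":0,"claw":0.4},{"slide":[0,0,0],"yaw":0,"claw":0.4}]'|grep -E 'pos|ft'
```

```text
tool_pos: [537.2, 403.5, 123.2]
ft_force: [0.5, 0.6, -3.1]
tool_pos: [537.2, 403.6, 121.2]
ft_force: [0.7, -0.3, -2.3]
```

```bash
python3 -m crank '[{"slide":[0,0,1],"yaw":0,"claw":0.4},{"slide":[0,0,1],"yaw":0,"claw":0.4},{"slide":[0,0,0],"yaw":0,"claw":0.4}]'|grep -E 'pos|ft'; python3 -m crank '[{"slide":[0,0,1],"yaw":0,"claw":0.4},{"slide":[0,0,1],"yaw":0,"claw":0.4},{"slide":[0,0,0],"yaw":0,"claw":0.4}]'|grep -E 'pos|ft'
```

```text
tool_pos: [537.2, 403.5, 119.1]
ft_force: [-0.4, 0.9, -2.7]
tool_pos: [537.2, 403.6, 117.2]
ft_force: [-0.4, -0.5, -2.2]
```

```bash
python3 -m crank '[{"slide":[0,0,1],"yaw":0,"claw":0.4},{"slide":[0,0,1],"yaw":0,"claw":0.4},{"slide":[0,0,0],"yaw":0,"claw":0.4}]'|grep -E 'pos|ft'; python3 -m crank '[{"slide":[0,0,1],"yaw":0,"claw":0.4},{"slide":[0,0,1],"yaw":0,"claw":0.4},{"slide":[0,0,0],"yaw":0,"claw":0.4}]'|grep -E 'pos|ft'
```

```text
tool_pos: [537.2, 403.5, 115.1]
ft_force: [-0.4, -0.6, -1.6]
tool_pos: [537.2, 403.6, 113.2]
ft_force: [0.8, -0.5, -2.3]
```

```bash
python3 -m crank '[{"slide":[0,0,1],"yaw":0,"claw":0.4},{"slide":[0,0,1],"yaw":0,"claw":0.4},{"slide":[0,0,0],"yaw":0,"claw":0.4}]'|grep -E 'pos|ft'
```

```text
tool_pos: [537.2, 403.6, 111.2]
ft_force: [-0.3, -0.4, -2.2]
```

```bash
python3 -m crank '[{"slide":[0,0,1],"yaw":0,"claw":0.4},{"slide":[0,0,1],"yaw":0,"claw":0.4},{"slide":[0,0,0],"yaw":0,"claw":0.4}]'|grep -E 'pos|ft'
```

```text
tool_pos: [537.2, 403.5, 109.2]
ft_force: [0.5, 0.0, -1.8]
```

```bash
python3 -m crank '[{"slide":[0,0,1],"yaw":0,"claw":0.4},{"slide":[0,0,1],"yaw":0,"claw":0.4},{"slide":[0,0,0],"yaw":0,"claw":0.4}]'|grep -E 'pos|ft'
```

```text
tool_pos: [537.2, 403.5, 107.1]
ft_force: [0.6, 0.6, -2.5]
```

```bash
python3 -m crank '[{"slide":[0,0,1],"yaw":0,"claw":0.4},{"slide":[0,0,1],"yaw":0,"claw":0.4},{"slide":[0,0,0],"yaw":0,"claw":0.4}]'|grep -E 'pos|ft'
```

```text
tool_pos: [537.2, 403.6, 105.2]
ft_force: [-0.5, -0.7, -2.7]
```

```bash
python3 -m crank '[{"slide":[0,0,1],"yaw":0,"claw":0.4},{"slide":[0,0,1],"yaw":0,"claw":0.4},{"slide":[0,0,0],"yaw":0,"claw":0.4}]'|grep -E 'pos|ft'
```

```text
tool_pos: [537.2, 403.6, 103.2]
ft_force: [0.0, 0.4, -1.7]
```

```bash
python3 - <<'E'
from h import *
for z in(60,90,120,150,180): print(z,ray('top',77,122,z).round(),ray('side',116.5,165.5,z).round(),'near',ray('top',77,240,z).round())
E
python3 -m crank '[{"slide":[0,0,1],"yaw":0,"claw":0.4},{"slide":[0,0,0],"yaw":0,"claw":0.4}]'|grep -E 'pos|ft'
```

```text
60 [740. 545.  60.] [798. 587.  60.] near [395. 531.  60.]
90 [730. 531.  90.] [755. 572.  90.] near [395. 517.  90.]
120 [721. 517. 120.] [713. 556. 120.] near [395. 503. 120.]
150 [712. 503. 150.] [671. 541. 150.] near [395. 489. 150.]
180 [702. 489. 180.] [628. 525. 180.] near [395. 476. 180.]
tool_pos: [537.5, 404.0, 102.9]
ft_force: [-1.7, -0.4, 3.2]
```

Contact: force went from -2.2 to +3.2 N at z≈103. Confirming, then releasing with a partial opening.

```bash
python3 -m crank '[{"slide":[0,0,0],"yaw":0,"claw":0.4},{"slide":[0,0,0],"yaw":0,"claw":0.4}]'|grep -E 'pos|ft'; python3 -m crank '[{"slide":[0,0,0],"yaw":0,"claw":0.8},{"slide":[0,0,0],"yaw":0,"claw":0.8},{"slide":[0,0,0],"yaw":0,"claw":0.8},{"slide":[0,0,0],"yaw":0,"claw":0.8}]'
```

```text
tool_pos: [537.5, 404.0, 102.8]
ft_force: [-1.2, 0.7, 5.9]
time_s: 22.15
tool_pos: [537.2, 403.4, 102.0]
eef_rot: [0.0, 1.0, -0.0, -0.0]
ft_force: [-0.5, 0.4, -0.6]
width: 0.8
grasp_force: 0.0
```

```bash
python3 -m crank '[{"slide":[0,0,-10],"yaw":0,"claw":0.8},{"slide":[0,0,-20],"yaw":0,"claw":0.8},{"slide":[0,0,-40],"yaw":0,"claw":0.8},{"slide":[0,0,-50],"yaw":0,"claw":0.8},{"slide":[0,0,-40],"yaw":0,"claw":0.8}]'>/dev/null; python3 -m crank '[{"slide":[0,0,-30],"yaw":0,"claw":0.8},{"slide":[0,0,-20],"yaw":0,"claw":0.8},{"slide":[0,0,0],"yaw":0,"claw":0.8},{"slide":[0,0,0],"yaw":0,"claw":0.8},{"slide":[0,0,0],"yaw":0,"claw":0.8}]'
python3 - <<'E'
from h import *
im=manip.get_image('side')
cv2.imwrite('pics/s4.png',cv2.resize(im[140:250,110:300],None,fx=4,fy=4,interpolation=cv2.INTER_CUBIC))
E
```

```text
time_s: 23.15
tool_pos: [536.8, 403.1, 311.1]
eef_rot: [0.001, 1.0, -0.0, -0.001]
ft_force: [-0.0, 0.2, -0.2]
width: 0.799
grasp_force: 0.0
```

View pics/s4.png

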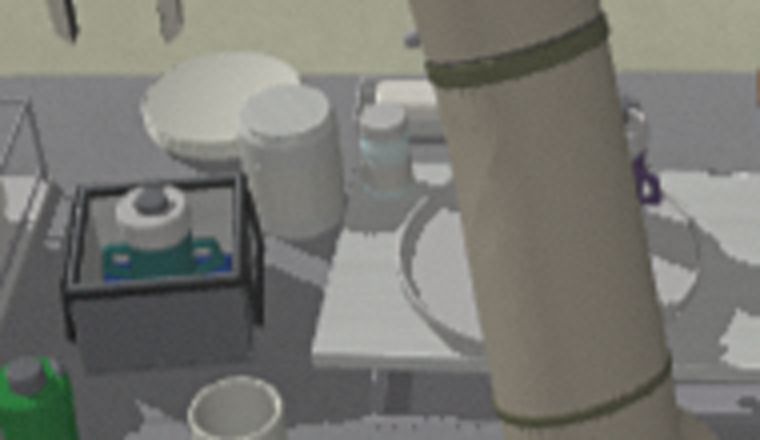

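The teal cup stands upright in the carrier, its lid at (152,215) and its button down. The gripper is clear, so I'm handing in.

```bash
python3 -c "from workcell import manip; print(manip.hand_in())"
```

```text
the job is handed in; nothing more can be done
None
```

The teal cup (cup_2) seals: its button snapped over and stayed down, and it now stands upright on the ice brick in the carrier; purple was pressed and rejected as worn, red was left untouched, and the job is handed in at about 23 s of the 72 s allowed, with no verdict returned.

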